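# Hang the chamber door on the thermal analyser

## Robot

A 6-joint arm with a two-finger parallel gripper is mounted at the origin on the work surface. World frame = base frame: x ahead of the robot, y to its left, z up, the work surface at z = 0. Lengths are in m, angles in rad, forces in N, time in s.
With the tool pointing down it reaches from about 0.25 to 0.85 m from the base axis. Payload 12.5 kg.
Tool frame: the origin (TCP) lies at the very end of the fingers, on their centre line; the grasp point (between the pads) lies 19 mm behind it; z points along the fingers, y is the line along which they close (so a half turn about z gives the same grasp; the last joint's range is limited). The gripper opens to 93 mm and grips with 3 to 60 N. Pads are 15 mm wide; open, the fingers measure 128 mm over their backs; the gripper's body (75 mm by 188 mm) begins 65 mm behind the grasp point.
Start: joints at [-1.27, 0.351, 1.652, -0, 1.139, -0.085], TCP at [0.207, -0.51, 0.219] pointing down, gripper open.
Joint ranges: [-2.75, 2.75], [-0.79, 2.1], [0.01, 2.65], [-1.57, 4.71], [0.07, 3.14], [-2.87, 2.87]. Speed limits (rad/s): [2.22, 2.22, 2.79, 3.14, 3.14, 3.14].

## Interface

Orientations are given as a rotation vector (axis times angle).
In Python, from rig import env gives the robot as it stands.
- The arm moves only by the tool jog_arm, never from a script. Its argument "increments" is a list of rows, each an object with "linear": the shift along the tool's x, y, z in cm, a list of three; "dr": the turn, a rotation vector about the tool's x, y, z in degrees, a list of three. In form: [{"linear": [x, y, z], "dr": [rx, ry, rz]}, ...]. A call has 1 to 20 rows; each row is the pose to reach, as a shift and turn from the pose commanded when the call began, along the tool's axes at that moment; what a row does not reach only later rows make up. A row lasts 1/10 s, in which the tool goes at most 50 mm and 8.59 degrees, less where a joint would pass 70% of its speed; a pose out of reach is approached as far as the arm can. A call with a gripper value outside its range is refused whole. "jaw" is the opening in per cent of the stroke, from 0 (shut) to 100 (fully open), set as the call begins (left out, the last holds). The fingers move at their own pace and stop on an object; "newtons" is the grip in N (left out, the last holds). Time passes only in rows, so rows that repeat a pose let the fingers close. It gives the time, the measured TCP pose, the force, the opening and the grip force at its end, in the units of the state.
- env.get_state(): the state, without advancing time (a new reading comes with each control period).
- env.camera(name): name is "scene" or "top"; returns a dict with "img" (384x512x3 uint8, red, green, blue), "fx", "fy", "cx", "cy" (pixels), "dist_coeffs" ([k1, k2, p1, p2, k3] as OpenCV has them; the pictures are not rectified), "cam_to_world" (4x4, takes a point from camera to world coordinates). Camera axes: x right, y down, z forward; pixel columns grow to the right and rows downward; lengths in m; the calibration is good to about 2 mm. A picture is of the moment at which its call begins. There is no depth.
- env.sign_off(): hands the job in; it is judged then, once.
Trained networks look in the newest picture that a camera, given by its name, has taken for a name from the list of things; names that differ only in an ending like _2 or _b are one class to them, and where a whole thing is asked for, a point or a joint stands for the part that bears it (a point fixed in the world has none). Each returns a list of dicts, best first, with "score" (0 to 1); they miss things now and then, are a little off and sometimes report something else, mostly with a low value. They report only what shows in the picture. A call takes as long as a camera call. They do not tell look-alikes from the thing itself.
- env.masks_of(label, camera): "mask" (384x512 bool, what is visible of it).
- env.landmark_of(label, camera): "centre" ([x, y, z] in m, in world coordinates, good to about 4 mm: a listed point, or the origin of a listed thing).
The state is a dict: "time_s": time; "qpos": joint angles; "qd": joint speeds; "joint_efforts": joint torques, N m; "tool_pos": TCP position; "orientation": TCP orientation; "force": force on the tool from outside, world axes, zero at the start; "wrist_torque": the same for the moment, N m; "finger_gap": opening from 0.0 (shut) to 1.0 (fully open); "gripper_force": force on a finger pad.
Only numpy, scipy, OpenCV 4.12 (cv2) and the standard library are available. Lean on these libraries where they do the work, as an engineer would, in place of code of your own. Each camera call takes 0.05 s, during which the arm holds its last target. There are 200 camera calls.

## Task

Take the windowed door out of its grooved stand and hang it back on the analyser: lower it gently, standing open, so that both of its hinge sockets go fully home over the two upright pins together, then swing it shut against its buffers and leave it. The hinge strip is clamped somewhere along its slots, so feel for the pins and do not force the door down on them, nor slam or press it hard; leave the other things on the bench where they are.

Things in the scene. Friction and masses are not known exactly. Their poses are not given: they have to be found in the camera images.
- door_centre (a point): Centre (and about the balance point) of the loose door: upright panel 160 mm wide (its y), 16 mm thick (its x), 190 mm high (z), 0.3 to 0.5 kg, grey frame round a thin recessed blue-tinted pane. Its outer face looks along its -x. It starts standing loosely in the stand, lower edge 12 mm above the bench
- door_socket (a point): Mouth of the door's upper hinge socket, 94 mm along +y and 45 mm above the door's centre; axes as the door. Two round steel knuckles (19 mm across, 20 mm long, sockets 10 mm wide right through) stand out from the door's +y edge on one upright axis through this point; the lower knuckle's mouth is 115 mm below this one
- case: The thermal analyser, fixed: grey box 340 x 340 mm, 225 mm high, furnace drum on its top (110 mm higher, from 160 mm behind the front). Origin under its centre; the front with the chamber opening is 170 mm along -x, looking to -x. Shut, the door lies parallel to it on two rubber buffers 12 mm high (63 mm along -y), door axes parallel to the case's, knuckles towards +y
- hinge_mid (a point): Middle of the hinge strip's adjusting range, at the height of the upper shoulder (170 mm above the bench), 20 mm before the front, 95 mm along +y of the case's centre; axes as the case. The strip is screwed tight through level slots: the axis of its two pins stands anywhere up to 12 mm to either side of this point along the case's y, not off in x or z
- stand: White plastic stand, fixed, base 75 x 110 mm and 12 mm thick, with two 10 mm rails (tops 42 mm above the bench) and a 19 mm groove between them along its y, in which the door stands. Origin under its centre
- wash_bottle: Bystander: white plastic bottle 58 mm across, 135 mm high; origin under its centre
- beaker: Bystander: glass beaker 68 mm across, 85 mm high; origin under its centre
- sample_jar: Bystander: amber jar 44 mm across, 50 mm high; origin under its centre
- screwdriver: Bystander: screwdriver 170 mm long lying along its x, 26 mm high; origin under its middle
- gas_fitting: Bystander: brass fitting 28 mm across, 36 mm high; origin under its centre
- tweezers: Bystander: steel tweezers 125 mm long lying along their x, 8 mm high; origin under the middle
- door_rail (a point): Middle of the door's top rail, 14 mm below the top edge and 81 mm above the door's centre; the rail is 28 mm high, 160 mm long (along y) and 16 mm thick: grip it across its thickness from above. Axes as the door
- pin_tip_mid (a point): 20 mm above hinge_mid: the height of the upper pin's tip (190 mm). Two upright pins on one axis, 8 mm thick, 20 mm long, 1 mm chamfer round the flat tip, each on a round 18 mm shoulder; shoulder tops 55 and 170 mm above the bench. Fully home, the knuckles rest on the shoulders and the door turns freely, from shut over 90 degrees (straight out, door yaw = case yaw - 90 degrees) to 180
Not all that is in view belongs to the job. What is shaped like the part that bears door_centre but red is not meant.

How it is judged:
On the way:
1. the door is down over both pins, sockets fully home on the shoulders, upright and still standing open (z of door_socket in the frame of hinge_mid between -0.004 and 0.003 m and x of door_socket in the frame of hinge_mid between -0.004 and 0.004 m and y of door_socket in the frame of hinge_mid between -0.016 and 0.016 m and angle between door_centre's own z axis and vertical below 0.05 rad and angle between the x axis of door_centre and the x axis of case, either way round above 0.4 rad), for 0.2 s.
At the end, for the whole second after the job is handed in: The door hangs on both pins with its sockets fully home (within 3 mm of the shoulders' height, 4 mm across the pin line, anywhere in the strip's adjusting range), upright within 0.05 rad, shut within 0.06 rad of parallel to the analyser's front, at rest (z of door_socket in the frame of hinge_mid between -0.004 and 0.003 m and x of door_socket in the frame of hinge_mid between -0.004 and 0.004 m and y of door_socket in the frame of hinge_mid between -0.016 and 0.016 m and angle between door_centre's own z axis and vertical below 0.05 rad and angle between the x axis of door_centre and the x axis of case, either way round below 0.06 rad and y of door_centre in the frame of hinge_mid below -0.07 m and linear speed of door below 0.02 m/s); the robot touches nothing.
It fails at once if the door is forced, dropped or slammed: more than 40 N between the door and the analyser (case, hinge strip and pins) (contact force between door and case above 40 N).
It fails at once if a bystander is shifted by more than 30 mm (distance of any of wash_bottle, beaker, sample_jar, screwdriver, gas_fitting, tweezers from where it was at the start of the episode above 0.03 m).
It also fails if it takes over 72 s, if anything falls off the work surface, if the arm or the gripper's body presses on something with over 40 N, if the wrist force passes 120 N, or if a joint passes its speed limit or range.

## Working session

There is one attempt and no reset: what is moved stays moved. The work goes in short steps, Python scripts to look and compute and a tool call to move; the robot and the scene stay as the last step left them, time stands still between calls to the robot, and variables do not carry over. Pictures are saved under pics/ and viewed, at most 10 in all, crops included, and the job is handed in when it is done.

Besides the shell and the picture viewer there is one more tool, called after "Call:" as name(argument=value, ...) on one line, values as JSON. jog_arm: Moves the arm, as the interface text tells. Its arguments: {"type":"object","properties":{"increments":{"type":"array"},"jaw":{"type":"number"},"newtons":{"type":"number"}},"required":["increments"]}

```bash
mkdir -p pics
cat > h.py <<'E'
from rig import env
import numpy as np, cv2
from scipy.spatial.transform import Rotation as R
def proj(c,P):
    T=np.linalg.inv(c["cam_to_world"]);P=np.atleast_2d(P).astype(float)
    K=np.array([[c["fx"],0,c["cx"]],[0,c["fy"],c["cy"]],[0,0,1]])
    return cv2.projectPoints(P,cv2.Rodrigues(T[:3,:3])[0],T[:3,3],K,np.array(c["dist_coeffs"],float))[0][:,0]
def ray(c,uv,z):
    K=np.array([[c["fx"],0,c["cx"]],[0,c["fy"],c["cy"]],[0,0,1]])
    n=cv2.undistortPoints(np.array(uv,float).reshape(-1,1,2),K,np.array(c["dist_coeffs"],float))[:,0]
    M=np.array(c["cam_to_world"]);d=np.c_[n,np.ones(len(n))]@M[:3,:3].T;o=M[:3,3]
    return o+d*((z-o[2])/d[:,2])[:,None]
E
python3 - <<'E'
from h import *
ims=[]
for n in("scene","top"):
    c=env.camera(n);ims.append(c["img"]);print(n,np.round(c["cam_to_world"],3).tolist(),c["fx"])
    cv2.imwrite(f"pics/{n}0.png",c["img"][:,:,::-1])
    for l in "door_centre door_socket door_rail case hinge_mid pin_tip_mid stand wash_bottle beaker sample_jar screwdriver gas_fitting tweezers".split():
        print(l,[(np.round(d["centre"],3).tolist(),round(d["score"],2),np.round(proj(c,d["centre"])[0]).tolist()) for d in env.landmark_of(l,n)[:3]])
s=env.get_state();print(s)
E
```

```text
scene [[-0.847, 0.391, -0.359, 0.967], [0.531, 0.619, -0.579, 0.801], [-0.005, -0.681, -0.732, 1.066], [0.0, 0.0, 0.0, 1.0]] 494.49124363716004
door_centre [([0.259, 0.393, 0.094], 0.63, [417.0, 253.0]), ([0.596, 0.308, 0.104], 0.58, [282.0, 289.0])]
door_socket [([0.59, 0.214, 0.151], 0.75, [262.0, 247.0])]
door_rail [([0.587, 0.308, 0.193], 0.85, [287.0, 264.0]), ([0.255, 0.392, 0.177], 0.85, [426.0, 230.0])]
case []
hinge_mid [([0.574, -0.063, 0.168], 0.74, [210.0, 169.0]), ([0.631, 0.434, 0.002], 0.43, [299.0, 362.0])]
pin_tip_mid [([0.569, -0.066, 0.188], 0.59, [211.0, 162.0])]
stand [([0.588, 0.311, -0.001], 0.73, [284.0, 312.0])]
wash_bottle [([0.721, 0.274, 0.003], 0.88, [229.0, 326.0])]
beaker [([0.781, 0.174, 0.006], 0.76, [187.0, 306.0])]
sample_jar [([0.632, 0.436, 0.002], 0.92, [299.0, 363.0])]
screwdriver [([0.368, 0.259, -0.003], 0.84, [342.0, 258.0]), ([0.573, -0.063, 0.172], 0.43, [211.0, 168.0])]
gas_fitting [([0.46, 0.398, -0.002], 0.71, [348.0, 314.0])]
tweezers [([0.399, 0.11, 0.0], 0.7, [299.0, 225.0])]
top [[0.01, -0.996, 0.09, 0.408], [-1.0, -0.007, 0.025, 0.0
[... 1374 characters left out ...]
, [316.0, 170.0])]
{'time_s': 1.4, 'qpos': array([-1.26957751e+00,  3.50681743e-01,  1.65178053e+00, -5.08158505e-07,
        1.13911462e+00, -8.46033922e-02]), 'qd': array([-0.00046002,  0.00076433,  0.00237519,  0.000783  ,  0.00030997,
        0.00035517]), 'joint_efforts': array([ 6.80245521e-04, -4.97244716e+01, -2.85486460e+01,  7.00586988e-02,
        2.20508821e-02, -8.81096071e-06]), 'tool_pos': array([ 0.20699606, -0.50955268,  0.21864997]), 'orientation': array([3.08330153e+00, 6.02293436e-01, 1.95432734e-06]), 'force': array([-0.24503901,  0.17737934,  0.25191976]), 'wrist_torque': array([0.00032615, 0.04197446, 0.00582806]), 'gripper_force': 0.0, 'finger_gap': 0.997031240351517}
```

View pics/scene0.png

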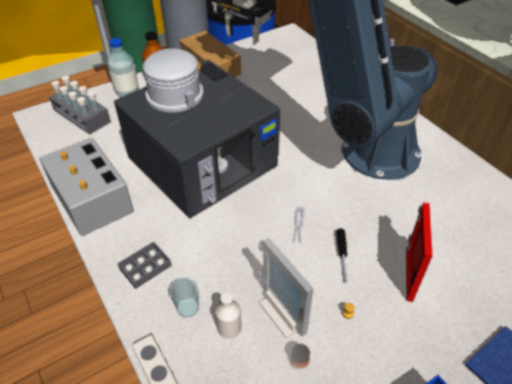

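View pics/top0.png

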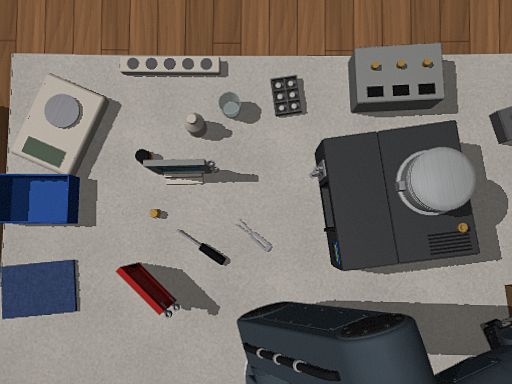

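The real door is the grey one, at scene (287,285) and top (178,165). It could be confused with the red door at scene (420,250) and top (147,288), which is the decoy. The stand's knuckle end is at top (213,166), and the case front runs from top (317,147) to (334,268) with pins near (317,171). Next is a close crop to check.

Run:
```python
from h import *
a=cv2.imread("pics/scene0.png");t=cv2.imread("pics/top0.png")
f=lambda im,x,y,w,h,s:cv2.resize(im[y:y+h,x:x+w],None,fx=s,fy=s,interpolation=cv2.INTER_CUBIC)
A=f(t,130,145,100,50,8)  # door top
B=f(t,300,130,50,50,6);B2=f(a,185,130,50,50,6);
out=np.zeros((700-100,800,3),np.uint8)
out[:300,:]=cv2.resize(A,(800,400))[:300];out[300:,:300]=B;out[300:,300:600]=B2
out[300:500,600:]=cv2.resize(f(a,255,230,60,60,4),(200,200))
cv2.imwrite("pics/crop1.png",out)
```

```text
(no output)
```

View pics/crop1.png

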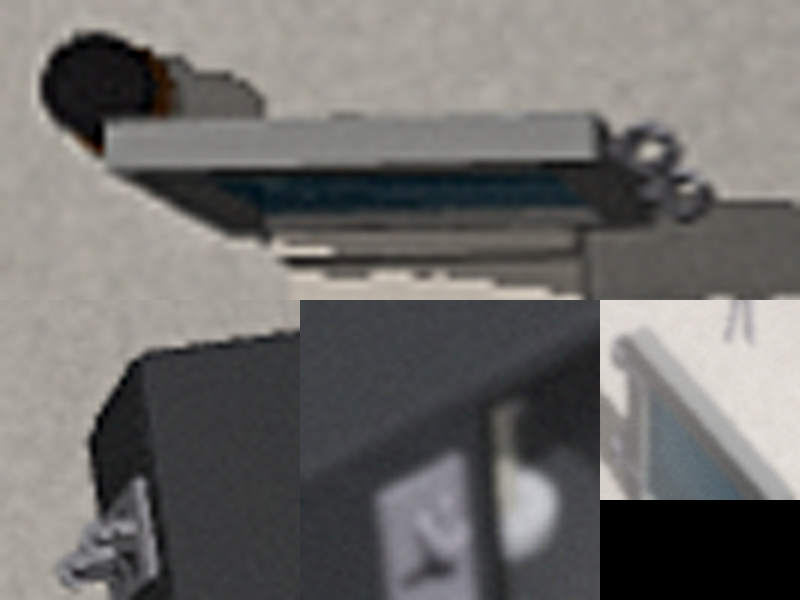

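Run:
```python
from h import *
a=cv2.imread("pics/scene0.png");t=cv2.imread("pics/top0.png")
f=lambda im,x,y,w,h,s:cv2.resize(im[y:y+h,x:x+w],None,fx=s,fy=s,interpolation=cv2.INTER_CUBIC)
g=lambda im:np.clip(255*(im/255.)**.5,0,255).astype(np.uint8)
out=np.zeros((600,800,3),np.uint8)
out[:,:400]=g(f(t,305,120,100,150,4))
out[:300,400:]=g(f(t,305,155,40,30,10))
out[300:,400:]=g(f(a,190,145,40,30,10)) 
cv2.imwrite("pics/crop2.png",out)
```

```text
(no output)
```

View pics/crop2.png

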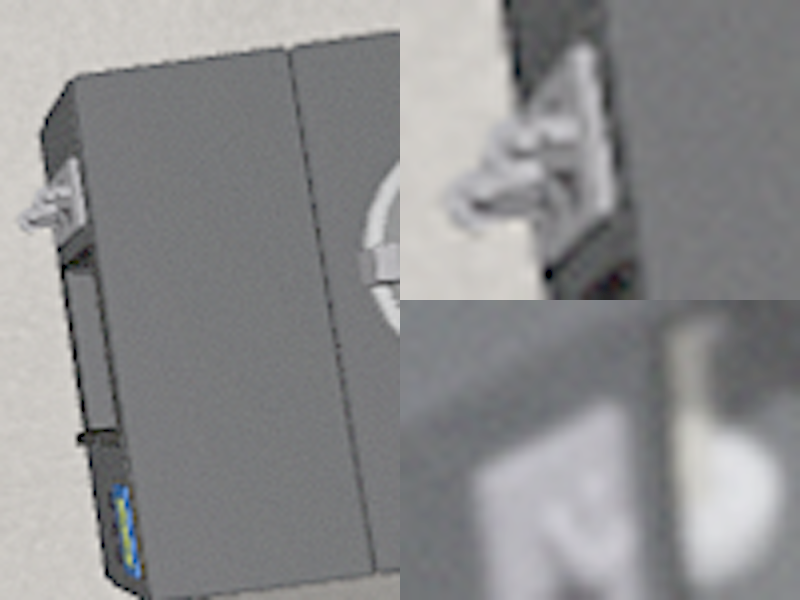

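```bash
cat > m.py <<'E'
from h import *
from types import SimpleNamespace
t=cv2.imread("pics/top0.png");a=cv2.imread("pics/scene0.png")
c=env.camera("top");s=env.camera("scene")
fr=ray(c,[[323.75,139.25],[342.5,268.75],[405,127.5],[377.5,132.5],[398.75,262.5]],.225)
print(np.round(fr,4).tolist(),np.linalg.norm(fr[1]-fr[0]))
d=fr[0]-fr[1];yw=np.degrees(np.arctan2(d[1],d[0]))  # case +y dir
d2=fr[2]-fr[0];y2=np.degrees(np.arctan2(d2[1],d2[0]));d3=fr[3]-fr[4];y3=np.degrees(np.arctan2(d3[1],d3[0]))
print("case y dir deg",yw,"x dir",y2,"seam",y3)
yaw=np.radians((yw-90+y2+y3-90)/3);cx=np.array([np.cos(yaw),np.sin(yaw),0]);cy=np.array([-cx[1],cx[0],0])
mid=(fr[0]+fr[1])/2; hm=mid-.02*cx+.095*cy; hm[2]=.17
print("caseyaw",np.degrees(yaw),"hinge_mid",np.round(hm,4))
# door
q=ray(c,[[130+652/8,145+148/8]],.172);top=ray(c,[[130+105/8,145+121/8],[130+600/8,145+115/8],[130+607/8,145+165/8],[130+112/8,145+170/8]],.202)
print("knuckle",q.round(4),"top",top.round(4).tolist(),"mean",top.mean(0).round(4))
e=top[1]+top[2]-top[0]-top[3];print("door y dir",np.degrees(np.arctan2(e[1],e[0])),np.linalg.norm(e)/2)
f=lambda im,x,y,w,h,k:cv2.resize(im[y:y+h,x:x+w],None,fx=k,fy=k,interpolation=cv2.INTER_CUBIC)
g=lambda im:np.clip(255*(im/255.)**.6,0,255).astype(np.uint8)
W=[]
for im,cam,x0,y0 in((t,c,305,155),(a,s,190,145)):
    for ov in(0,1):
        I=g(f(im,x0,y0,40,30 if im is t else 60,10))[:300] if im is t else g(f(im,x0,y0,40,60,10))[::1]
        I=I if im is t else cv2.resize(I,(200,300))
        kx=10 if im is t else 5
        if ov:
            for o,col in((-.012,(0,0,255)),(0,(0,255,0)),(.012,(255,0,0))):
                for z1,z2 in((.17,.19),(.055,.075)):
                    p=(proj(cam,[hm+o*cy+[0,0,z1-.17],hm+o*cy+[0,0,z2-.17]])-[x0,y0]+.5)*kx
                    p=p.astype(int);cv2.line(I,tuple(map(int,p[0])),tuple(map(int,p[1])),col,1);cv2.circle(I,tuple(map(int,p[1])),4,col,1)
        W.append(I)
out=np.zeros((600,800,3),np.uint8);out[:300,:400]=W[0];out[:300,400:]=W[1];out[300:,:200]=W[2];out[300:,400:600]=W[3]
cv2.imwrite("pics/crop3.png",out)
E
python3 m.py
```

```text
[[0.6465, -0.08, 0.225], [0.3193, -0.1252, 0.225], [0.6771, -0.2849, 0.225], [0.6642, -0.216, 0.225], [0.3369, -0.2635, 0.225]] 0.33028333522753234
case y dir deg 7.866490016961343 x dir -81.50904871348352 seam 8.261005222899175
caseyaw -81.79385115787436 hinge_mid [ 0.5741 -0.0692  0.17  ]
knuckle [[0.5895 0.213  0.172 ]] top [[0.5929, 0.3888, 0.202], [0.5961, 0.2269, 0.202], [0.5796, 0.2244, 0.202], [0.5768, 0.3861, 0.202]] mean [0.5864 0.3066 0.202 ]
door y dir -88.9326230071737 0.16183360859749243
```

View pics/crop3.png

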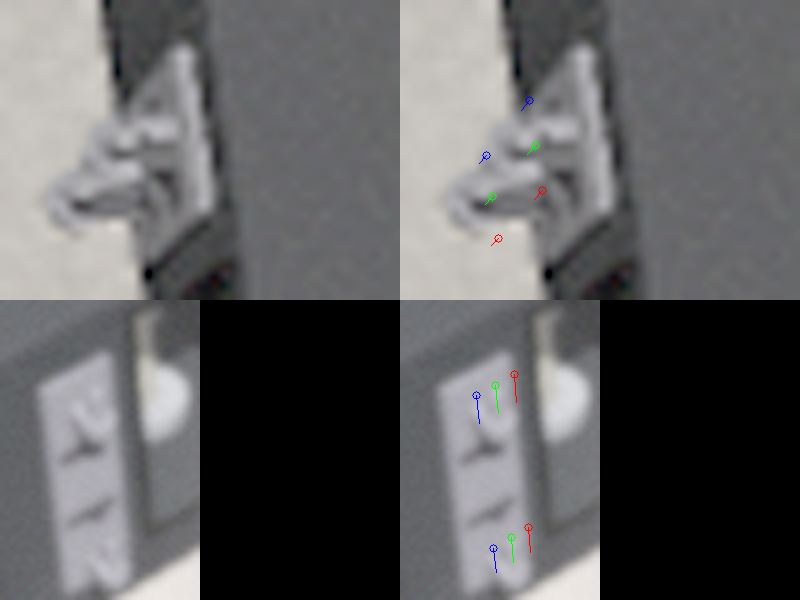

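```bash
cat >> h.py <<'E'
def go(x,y,z,yaw):
    s=env.get_state();M=R.from_rotvec(s["orientation"]).as_matrix()
    T=R.from_euler("z",yaw,degrees=True).as_matrix()@np.diag([1,-1,-1.])
    print("lin",np.round(M.T@(np.array([x,y,z])-s["tool_pos"])*100,2).tolist(),"dr",np.round(R.from_matrix(M.T@T).as_rotvec(degrees=True),2).tolist())
def st():
    s=env.get_state();M=R.from_rotvec(s["orientation"]).as_matrix()
    print("t",round(s["time_s"],2),"p",s["tool_pos"].round(4),"yawx",round(np.degrees(np.arctan2(M[1,0],M[0,0])),2),"tilt",M[:2,2].round(4),"F",s["force"].round(1),"gap",round(s["finger_gap"]*93,1),"grip",round(s["gripper_force"],1))
E
python3 -c "
from h import *
st();go(.207,-.51,.45,22.1);go(.588,.308,.45,91.1)"
```

```text
t 1.5 p [ 0.207  -0.5096  0.2187] yawx 22.11 tilt [ 0.     -0.0001] F [-0.2 -0.3 -1.2] gap 92.6 grip 0.0
lin [-0.02, 0.04, -23.13] dr [0.0, -0.0, 0.01]
lin [66.07, -61.41, -23.14] dr [0.0, 0.0, -68.99]
```

Call:
jog_arm(increments=[{"linear": [0,0,-5],"dr": [0,0,0]},{"linear": [0,0,-10],"dr": [0,0,0]},{"linear": [0,0,-15],"dr": [0,0,0]},{"linear": [0,0,-20],"dr": [0,0,0]},{"linear": [2,-2,-23],"dr": [0,0,-4]},{"linear": [6,-6,-23],"dr": [0,0,-10]},{"linear": [66.1,-61.4,-23.1],"dr": [0,0,-69]},{"linear": [66.1,-61.4,-23.1],"dr": [0,0,-69]},{"linear": [66.1,-61.4,-23.1],"dr": [0,0,-69]},{"linear": [66.1,-61.4,-23.1],"dr": [0,0,-69]},{"linear": [66.1,-61.4,-23.1],"dr": [0,0,-69]},{"linear": [66.1,-61.4,-23.1],"dr": [0,0,-69]},{"linear": [66.1,-61.4,-23.1],"dr": [0,0,-69]},{"linear": [66.1,-61.4,-23.1],"dr": [0,0,-69]},{"linear": [66.1,-61.4,-23.1],"dr": [0,0,-69]},{"linear": [66.1,-61.4,-23.1],"dr": [0,0,-69]},{"linear": [66.1,-61.4,-23.1],"dr": [0,0,-69]},{"linear": [66.1,-61.4,-23.1],"dr": [0,0,-69]},{"linear": [66.1,-61.4,-23.1],"dr": [0,0,-69]},{"linear": [66.1,-61.4,-23.1],"dr": [0,0,-69]}], jaw=100, newtons=30)

```text
time_s: 3.5
tool_pos: [0.536, 0.1981, 0.4495]
orientation: [2.199, 2.243, 0.0]
force: [0.9, -0.1, 0.8]
finger_gap: 1.001
gripper_force: 0.0
```

```bash
python3 -c "
from h import *
st();go(.588,.308,.171,91.1)"
```

```text
t 3.5 p [0.536  0.1981 0.4495] yawx 91.12 tilt [ 0.0003 -0.    ] F [ 0.9 -0.1  0.8] gap 93.1 grip 0.0
lin [10.89, 5.41, 27.86] dr [0.02, 0.0, 0.02]
```

Call:
jog_arm(increments=[{"linear": [5,2.5,0],"dr": [0,0,0]},{"linear": [9,4.5,4],"dr": [0,0,0]},{"linear": [10.9,5.4,9],"dr": [0,0,0]},{"linear": [10.9,5.4,14],"dr": [0,0,0]},{"linear": [10.9,5.4,18],"dr": [0,0,0]},{"linear": [10.9,5.4,18],"dr": [0,0,0]},{"linear": [10.9,5.4,18],"dr": [0,0,0]},{"linear": [10.9,5.4,18],"dr": [0,0,0]}])

```text
time_s: 4.3
tool_pos: [0.5885, 0.3062, 0.2728]
orientation: [2.199, 2.241, 0.006]
force: [-0.3, 1.0, 0.2]
finger_gap: 0.999
gripper_force: 0.0
```

```bash
python3 -c "
from h import *
st();go(.588,.308,.171,91.1)"
```

```text
t 4.3 p [0.5885 0.3062 0.2728] yawx 91.09 tilt [0.004  0.0017] F [-0.3  1.   0.2] gap 92.9 grip 0.0
lin [0.17, -0.09, 10.18] dr [0.23, -0.1, -0.01]
```

Call:
jog_arm(increments=[{"linear": [0.1,0,4],"dr": [0,0,0]},{"linear": [0.1,0,7],"dr": [0,0,0]},{"linear": [0.1,0,9],"dr": [0,0,0]},{"linear": [0.1,0,10],"dr": [0,0,0]},{"linear": [0.1,0,10.2],"dr": [0,0,0]},{"linear": [0.1,0,10.2],"dr": [0,0,0]},{"linear": [0.1,0,10.2],"dr": [0,0,0]}])

```text
time_s: 5.0
tool_pos: [0.5882, 0.3072, 0.1693]
orientation: [2.199, 2.242, 0.004]
force: [0.0, -0.2, -0.6]
finger_gap: 1.002
gripper_force: 0.0
```

Call:
jog_arm(increments=[{"linear": [0,0,0],"dr": [0,0,0]},{"linear": [0,0,0],"dr": [0,0,0]},{"linear": [0,0,0],"dr": [0,0,0]},{"linear": [0,0,0],"dr": [0,0,0]},{"linear": [0,0,0],"dr": [0,0,0]},{"linear": [0,0,0],"dr": [0,0,0]},{"linear": [0,0,0],"dr": [0,0,0]},{"linear": [0,0,0],"dr": [0,0,0]},{"linear": [0,0,0],"dr": [0,0,0]},{"linear": [0,0,0],"dr": [0,0,0]}], jaw=5, newtons=40)

```text
time_s: 6.0
tool_pos: [0.5874, 0.307, 0.1675]
orientation: [2.2, 2.243, 0.0]
force: [0.3, 0.3, 0.3]
finger_gap: 0.186
gripper_force: 0.0
```

```bash
python3 -c "
from h import *
st();go(.588,.308,.171,91.1)"
```

```text
t 6.0 p [0.5874 0.307  0.1675] yawx 91.11 tilt [0. 0.] F [0.3 0.3 0.3] gap 17.3 grip 0.0
lin [0.1, 0.06, -0.35] dr [0.0, -0.0, 0.01]
```

Call:
jog_arm(increments=[{"linear": [0,0,0],"dr": [0,0,0]},{"linear": [0,0,0],"dr": [0,0,0]},{"linear": [0,0,0],"dr": [0,0,0]}])

```text
time_s: 6.3
tool_pos: [0.5874, 0.3069, 0.1675]
orientation: [-2.2, -2.243, 0.0]
force: [-0.4, -0.5, -0.2]
finger_gap: 0.167
gripper_force: 40.0
```

Call:
jog_arm(increments=[{"linear": [0,0,-1],"dr": [0,0,0]},{"linear": [0,0,-3],"dr": [0,0,0]},{"linear": [0,0,-5],"dr": [0,0,0]},{"linear": [0,0,-7],"dr": [0,0,0]},{"linear": [0,0,-9],"dr": [0,0,0]},{"linear": [0,0,-10],"dr": [0,0,0]},{"linear": [0,0,-10],"dr": [0,0,0]},{"linear": [0,0,-10],"dr": [0,0,0]},{"linear": [0,0,-10],"dr": [0,0,0]}])

```text
time_s: 7.2
tool_pos: [0.587, 0.3067, 0.2662]
orientation: [-2.199, -2.242, 0.003]
force: [-0.9, -0.8, -3.5]
finger_gap: 0.173
gripper_force: 40.0
```

Run:
```python
from h import *
st()
for n in("top","scene"):
    c=env.camera(n)
    cv2.imwrite(f"pics/{n}1.png",c["img"][:,:,::-1])
    for l in ("door_centre","door_socket","door_rail"):
        print(l,[(np.round(d["centre"],3).tolist(),round(d["score"],2),np.round(proj(c,d["centre"])[0]).tolist()) for d in env.landmark_of(l,n)[:3]])
```

```text
t 7.2 p [0.587  0.3067 0.2662] yawx 91.11 tilt [-0.0019 -0.0009] F [-0.9 -0.8 -3.5] gap 16.1 grip 40.0
door_centre [([0.258, 0.39, 0.093], 0.85, [149.0, 286.0])]
door_socket [([0.59, 0.211, 0.252], 0.93, [209.0, 159.0])]
door_rail [([0.253, 0.394, 0.176], 0.81, [139.0, 291.0]), ([0.572, -0.066, 0.189], 0.31, [317.0, 170.0])]
door_centre [([0.592, 0.309, 0.205], 0.74, [285.0, 262.0]), ([0.256, 0.391, 0.094], 0.63, [417.0, 252.0])]
door_socket [([0.19, 0.322, 0.138], 0.85, [421.0, 211.0]), ([0.593, 0.217, 0.25], 0.77, [262.0, 221.0])]
door_rail [([0.258, 0.391, 0.175], 0.55, [425.0, 231.0]), ([0.367, 0.257, -0.003], 0.33, [341.0, 257.0])]
```

```bash
python3 -c "
from h import *
go(.571,.057,.22,91.1)"
```

```text
lin [-24.95, -2.12, 4.74] dr [-0.01, 0.0, 0.0]
```

Call:
jog_arm(increments=[{"linear": [-2,-0.2,0],"dr": [0,0,0]},{"linear": [-5,-0.5,0.5],"dr": [0,0,0]},{"linear": [-8,-0.8,1],"dr": [0,0,0]},{"linear": [-11,-1.1,2],"dr": [0,0,0]},{"linear": [-14,-1.4,3],"dr": [0,0,0]},{"linear": [-17,-1.7,4],"dr": [0,0,0]},{"linear": [-20,-1.9,4.7],"dr": [0,0,0]},{"linear": [-22,-2,4.7],"dr": [0,0,0]},{"linear": [-24,-2.1,4.7],"dr": [0,0,0]},{"linear": [-25,-2.1,4.7],"dr": [0,0,0]},{"linear": [-25,-2.1,4.7],"dr": [0,0,0]},{"linear": [-25,-2.1,4.7],"dr": [0,0,0]},{"linear": [-25,-2.1,4.7],"dr": [0,0,0]}])

```text
time_s: 8.9
tool_pos: [0.5713, 0.0574, 0.2205]
orientation: [-2.199, -2.244, -0.0]
force: [-0.0, -1.1, -3.8]
finger_gap: 0.169
gripper_force: 40.0
```

Run:
```python
from h import *
st()
W=[]
for n in("top","scene"):
    c=env.camera(n)
    im=c["img"][:,:,::-1]
    cv2.imwrite(f"pics/{n}2.png",im)
    for l in ("door_socket","pin_tip_mid","hinge_mid"):
        print(n,l,[(np.round(d["centre"],4).tolist(),round(d["score"],2),np.round(proj(c,d["centre"])[0]).tolist()) for d in env.landmark_of(l,n)[:3]])
    x,y=((290,150) if n=="top" else (185,140))
    W.append(np.clip(255*(cv2.resize(im[y:y+60,x:x+40].copy(),None,fx=10,fy=10,interpolation=cv2.INTER_CUBIC)/255.)**.6,0,255).astype(np.uint8))
cv2.imwrite("pics/crop4.png",np.hstack(W))
```

```text
t 8.9 p [0.5713 0.0574 0.2205] yawx 91.15 tilt [0.     0.0002] F [-0.  -1.1 -3.8] gap 15.7 grip 40.0
top door_socket [([0.1931, 0.3276, 0.1385], 0.8, [167.0, 313.0]), ([0.5729, -0.0406, 0.2034], 0.46, [308.0, 169.0]), ([0.5703, -0.0661, 0.1902], 0.2, [317.0, 170.0])]
top pin_tip_mid [([0.5706, -0.0643, 0.1887], 0.67, [316.0, 170.0]), ([0.462, 0.3959, -0.0], 0.66, [156.0, 213.0])]
top hinge_mid [([0.5747, -0.0662, 0.1741], 0.56, [316.0, 170.0])]
scene door_socket [([0.1892, 0.3194, 0.1386], 0.91, [420.0, 210.0]), ([0.575, -0.0334, 0.2017], 0.87, [215.0, 166.0])]
scene pin_tip_mid [([0.5667, -0.0634, 0.1882], 0.89, [212.0, 162.0])]
scene hinge_mid [([0.5752, -0.0628, 0.1708], 0.81, [210.0, 168.0])]
```

View pics/crop4.png

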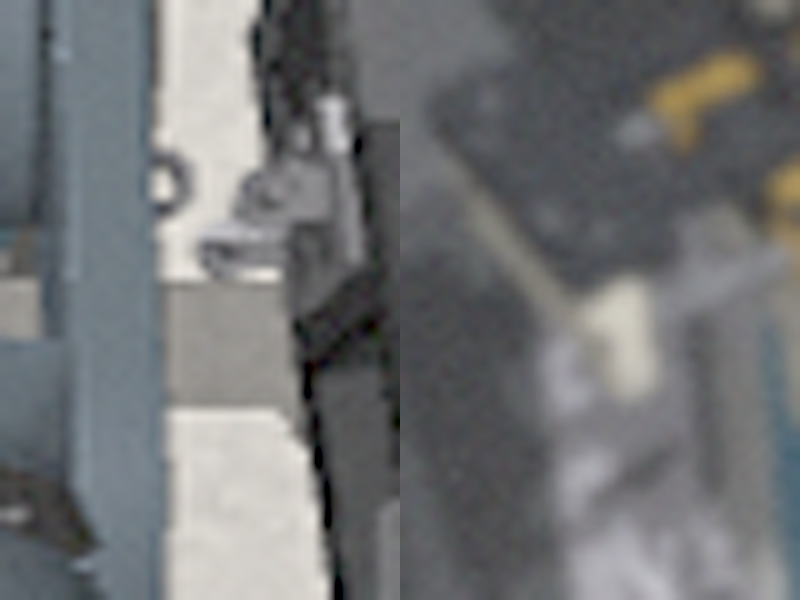

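Run:
```python
from h import *
c=env.camera("top")
for uv,z in(((157,183),.2255),((278,191),.17),((235,256),.055)):
    print(ray(c,[[290+uv[0]/10-.5,150+uv[1]/10-.5]],z).round(4))
c=env.camera("scene");print(proj(c,[[.5731,-.0366,.215],[.574,-.067,.18],[.574,-.067,.065]]))
```

```text
[[ 0.5725 -0.0327  0.2255]]
[[ 0.5778 -0.0693  0.17  ]]
[[ 0.5737 -0.0689  0.055 ]]
[[214.32505987 161.5517355 ]
 [209.32423298 164.824887  ]
 [212.42458331 195.0137937 ]]
```

```bash
python3 -c "
from h import *
go(.574,.043,.1935,91.1)"
```

```text
lin [-1.37, 0.25, 2.7] dr [0.0, -0.0, 0.01]
```

Call:
jog_arm(increments=[{"linear": [0,0.2,1],"dr": [0,0,0]},{"linear": [0,0.3,2],"dr": [0,0,0]},{"linear": [0,0.3,2.7],"dr": [0,0,0]},{"linear": [-0.5,0.3,2.7],"dr": [0,0,0]},{"linear": [-1.0,0.3,2.7],"dr": [0,0,0]},{"linear": [-1.2,0.3,2.7],"dr": [0,0,0]},{"linear": [-1.3,0.3,2.7],"dr": [0,0,0]},{"linear": [-1.3,0.3,2.7],"dr": [0,0,0]},{"linear": [-1.3,0.3,2.7],"dr": [0,0,0]}])

```text
time_s: 10.3
tool_pos: [0.5746, 0.0437, 0.1937]
orientation: [2.2, 2.243, 0.0]
force: [0.1, -0.1, -3.5]
finger_gap: 0.173
gripper_force: 40.0
```

Call:
jog_arm(increments=[{"linear": [-0.05,0,0],"dr": [0,0,0]},{"linear": [-0.1,0,0],"dr": [0,0,0]},{"linear": [-0.1,0,0],"dr": [0,0,0]}])

```text
time_s: 10.6
tool_pos: [0.5745, 0.0426, 0.1935]
orientation: [-2.2, -2.243, 0.0]
force: [0.3, -0.3, -4.3]
finger_gap: 0.168
gripper_force: 40.0
```

Call:
jog_arm(increments=[{"linear": [-0.05,0,0],"dr": [0,0,0]},{"linear": [-0.1,0,0],"dr": [0,0,0]},{"linear": [-0.1,0,0],"dr": [0,0,0]}])

```text
time_s: 10.9
tool_pos: [0.5746, 0.0416, 0.1935]
orientation: [2.2, 2.243, -0.0]
force: [0.4, -0.2, -3.4]
finger_gap: 0.169
gripper_force: 40.0
```

Call:
jog_arm(increments=[{"linear": [-0.05,0,0],"dr": [0,0,0]},{"linear": [-0.1,0,0],"dr": [0,0,0]},{"linear": [-0.1,0,0],"dr": [0,0,0]}])

```text
time_s: 11.2
tool_pos: [0.5746, 0.0406, 0.1935]
orientation: [2.2, 2.243, -0.0]
force: [0.5, 1.4, -4.0]
finger_gap: 0.172
gripper_force: 40.0
```

Call:
jog_arm(increments=[{"linear": [-0.05,0,0],"dr": [0,0,0]},{"linear": [-0.1,0,0],"dr": [0,0,0]},{"linear": [-0.1,0,0],"dr": [0,0,0]}])

```text
time_s: 11.5
tool_pos: [0.5746, 0.0396, 0.1935]
orientation: [2.2, 2.243, 0.0]
force: [0.5, 0.8, -4.0]
finger_gap: 0.17
gripper_force: 40.0
```

Call:
jog_arm(increments=[{"linear": [-0.05,0,0],"dr": [0,0,0]},{"linear": [-0.1,0,0],"dr": [0,0,0]},{"linear": [-0.1,0,0],"dr": [0,0,0]}])

```text
time_s: 11.8
tool_pos: [0.5746, 0.0386, 0.1935]
orientation: [-2.2, -2.243, 0.0]
force: [0.3, -0.5, -3.1]
finger_gap: 0.167
gripper_force: 40.0
```

Call:
jog_arm(increments=[{"linear": [-0.05,0,0],"dr": [0,0,0]},{"linear": [-0.1,0,0],"dr": [0,0,0]},{"linear": [-0.1,0,0],"dr": [0,0,0]}])

```text
time_s: 12.1
tool_pos: [0.5746, 0.0376, 0.1935]
orientation: [2.2, 2.243, -0.0]
force: [0.3, 0.6, -4.2]
finger_gap: 0.17
gripper_force: 40.0
```

Call:
jog_arm(increments=[{"linear": [-0.05,0,0],"dr": [0,0,0]},{"linear": [-0.1,0,0],"dr": [0,0,0]},{"linear": [-0.1,0,0],"dr": [0,0,0]}])

```text
time_s: 12.4
tool_pos: [0.5747, 0.0368, 0.1935]
orientation: [-2.2, -2.243, -0.001]
force: [0.2, 1.4, -3.3]
finger_gap: 0.17
gripper_force: 40.0
```

Call:
jog_arm(increments=[{"linear": [-0.05,0,0],"dr": [0,0,0]},{"linear": [-0.1,0,0],"dr": [0,0,0]},{"linear": [-0.1,0,0],"dr": [0,0,0]}])

```text
time_s: 12.7
tool_pos: [0.5747, 0.0366, 0.1937]
orientation: [-2.199, -2.242, -0.002]
force: [-0.6, 7.1, -1.9]
finger_gap: 0.172
gripper_force: 40.0
```

```bash
python3 -c "
from h import *
st();print(env.get_state()['wrist_torque'].round(2))"
```

```text
t 12.7 p [0.5747 0.0366 0.1937] yawx 91.1 tilt [0.0003 0.0017] F [-0.6  7.1 -1.9] gap 16.0 grip 40.0
[ 1.23  0.01 -0.05]
```

Call:
jog_arm(increments=[{"linear": [0.3,0,0],"dr": [0,0,0]},{"linear": [0.4,0,-0.5],"dr": [0,0,0]},{"linear": [0.4,-0.05,-1.5],"dr": [0,0,0]},{"linear": [0,-0.05,-1.6],"dr": [0,0,0]},{"linear": [-0.6,-0.05,-1.6],"dr": [0,0,0]},{"linear": [-1.1,-0.05,-1.6],"dr": [0,0,0]},{"linear": [-1.22,-0.05,-1.6],"dr": [0,0,0]},{"linear": [-1.22,-0.05,-1.6],"dr": [0,0,0]},{"linear": [-1.22,-0.05,-1.6],"dr": [0,0,0]}])

```text
time_s: 13.6
tool_pos: [0.5743, 0.0234, 0.2093]
orientation: [-2.2, -2.243, 0.0]
force: [0.4, -0.3, -3.1]
finger_gap: 0.175
gripper_force: 40.0
```

Call:
jog_arm(increments=[{"linear": [0,0,0.1],"dr": [0,0,0]},{"linear": [0,0,0.2],"dr": [0,0,0]},{"linear": [0,0,0.3],"dr": [0,0,0]},{"linear": [0,0,0.4],"dr": [0,0,0]},{"linear": [0,0,0.4],"dr": [0,0,0]}])

```text
time_s: 14.1
tool_pos: [0.5743, 0.0235, 0.2053]
orientation: [-2.2, -2.243, 0.0]
force: [-0.3, 0.5, -4.5]
finger_gap: 0.169
gripper_force: 40.0
```

```bash
python3 -c "
from h import *
st();print(env.get_state()['wrist_torque'].round(2))"
```

```text
t 14.1 p [0.5743 0.0235 0.2053] yawx 91.11 tilt [-0.0003  0.    ] F [-0.3  0.5 -4.5] gap 15.7 grip 40.0
[-0.07 -0.11  0.05]
```

Call:
jog_arm(increments=[{"linear": [0,0,0.05],"dr": [0,0,0]},{"linear": [0,0,0.1],"dr": [0,0,0]},{"linear": [0,0,0.1],"dr": [0,0,0]}])

```text
time_s: 14.4
tool_pos: [0.5744, 0.0234, 0.2044]
orientation: [-2.2, -2.243, 0.0]
force: [-0.1, 0.3, -3.2]
finger_gap: 0.168
gripper_force: 40.0
```

Call:
jog_arm(increments=[{"linear": [0,0,0.05],"dr": [0,0,0]},{"linear": [0,0,0.1],"dr": [0,0,0]},{"linear": [0,0,0.1],"dr": [0,0,0]}])

```text
time_s: 14.7
tool_pos: [0.5743, 0.0234, 0.2034]
orientation: [-2.2, -2.243, 0.0]
force: [0.0, 0.9, -3.3]
finger_gap: 0.168
gripper_force: 40.0
```

Call:
jog_arm(increments=[{"linear": [0,0,0.05],"dr": [0,0,0]},{"linear": [0,0,0.1],"dr": [0,0,0]},{"linear": [0,0,0.1],"dr": [0,0,0]}])

```text
time_s: 15.0
tool_pos: [0.5744, 0.0234, 0.2024]
orientation: [-2.2, -2.243, 0.0]
force: [0.3, 0.5, -4.7]
finger_gap: 0.172
gripper_force: 40.0
```

Call:
jog_arm(increments=[{"linear": [0,0,0.05],"dr": [0,0,0]},{"linear": [0,0,0.1],"dr": [0,0,0]},{"linear": [0,0,0.1],"dr": [0,0,0]}])

```text
time_s: 15.3
tool_pos: [0.5744, 0.0234, 0.2014]
orientation: [-2.2, -2.243, 0.0]
force: [-0.4, -1.2, -3.3]
finger_gap: 0.169
gripper_force: 40.0
```

Call:
jog_arm(increments=[{"linear": [0,0,0.1],"dr": [0,0,0]},{"linear": [0,0,0.2],"dr": [0,0,0]},{"linear": [0,0,0.2],"dr": [0,0,0]}])

```text
time_s: 15.6
tool_pos: [0.5743, 0.0234, 0.1993]
orientation: [-2.2, -2.243, 0.0]
force: [-0.4, 0.1, -3.6]
finger_gap: 0.167
gripper_force: 40.0
```

Call:
jog_arm(increments=[{"linear": [0,0,0.1],"dr": [0,0,0]},{"linear": [0,0,0.2],"dr": [0,0,0]},{"linear": [0,0,0.2],"dr": [0,0,0]}])

```text
time_s: 15.9
tool_pos: [0.5743, 0.0234, 0.1973]
orientation: [-2.2, -2.243, 0.0]
force: [0.2, 0.4, -4.1]
finger_gap: 0.171
gripper_force: 40.0
```

```bash
python3 -c "
from h import *
st();print(env.get_state()['wrist_torque'].round(2))"
```

```text
t 15.9 p [0.5743 0.0234 0.1973] yawx 91.11 tilt [-0.0003  0.    ] F [ 0.2  0.4 -4.1] gap 15.9 grip 40.0
[ 0.02 -0.05  0.01]
```

Call:
jog_arm(increments=[{"linear": [0,0,0.1],"dr": [0,0,0]},{"linear": [0,0,0.2],"dr": [0,0,0]},{"linear": [0,0,0.3],"dr": [0,0,0]},{"linear": [0,0,0.4],"dr": [0,0,0]},{"linear": [0,0,0.4],"dr": [0,0,0]}])

```text
time_s: 16.4
tool_pos: [0.5743, 0.0234, 0.1933]
orientation: [-2.2, -2.243, 0.0]
force: [0.2, 0.5, -4.5]
finger_gap: 0.17
gripper_force: 40.0
```

Call:
jog_arm(increments=[{"linear": [0,0,0.1],"dr": [0,0,0]},{"linear": [0,0,0.2],"dr": [0,0,0]},{"linear": [0,0,0.3],"dr": [0,0,0]},{"linear": [0,0,0.4],"dr": [0,0,0]},{"linear": [0,0,0.4],"dr": [0,0,0]}])

```text
time_s: 16.9
tool_pos: [0.5743, 0.0234, 0.1893]
orientation: [-2.2, -2.243, 0.0]
force: [-0.6, 0.9, -4.0]
finger_gap: 0.168
gripper_force: 40.0
```

Call:
jog_arm(increments=[{"linear": [0,0,0.05],"dr": [0,0,0]},{"linear": [0,0,0.1],"dr": [0,0,0]},{"linear": [0,0,0.15],"dr": [0,0,0]},{"linear": [0,0,0.15],"dr": [0,0,0]}])

```text
time_s: 17.3
tool_pos: [0.5744, 0.0234, 0.1879]
orientation: [-2.2, -2.243, 0.0]
force: [0.6, -0.9, -3.6]
finger_gap: 0.168
gripper_force: 40.0
```

Call:
jog_arm(increments=[{"linear": [0,0,0.05],"dr": [0,0,0]},{"linear": [0,0,0.1],"dr": [0,0,0]},{"linear": [0,0,0.1],"dr": [0,0,0]}])

```text
time_s: 17.6
tool_pos: [0.5743, 0.0234, 0.1869]
orientation: [-2.2, -2.243, 0.0]
force: [-0.2, 0.4, -2.8]
finger_gap: 0.171
gripper_force: 40.0
```

Call:
jog_arm(increments=[{"linear": [0,0,0.05],"dr": [0,0,0]},{"linear": [0,0,0.1],"dr": [0,0,0]},{"linear": [0,0,0.1],"dr": [0,0,0]}])

```text
time_s: 17.9
tool_pos: [0.5744, 0.0234, 0.1859]
orientation: [-2.2, -2.243, 0.0]
force: [0.3, -0.3, -2.8]
finger_gap: 0.169
gripper_force: 40.0
```

Call:
jog_arm(increments=[{"linear": [0,0,0.05],"dr": [0,0,0]},{"linear": [0,0,0.05],"dr": [0,0,0]}])

```text
time_s: 18.1
tool_pos: [0.5744, 0.0234, 0.1855]
orientation: [2.2, 2.243, 0.0]
force: [-0.5, -1.0, -3.6]
finger_gap: 0.171
gripper_force: 40.0
```

Call:
jog_arm(increments=[{"linear": [0,0,0.05],"dr": [0,0,0]},{"linear": [0,0,0.05],"dr": [0,0,0]}])

```text
time_s: 18.3
tool_pos: [0.5745, 0.0234, 0.1852]
orientation: [2.2, 2.243, 0.0]
force: [-0.5, -0.5, -1.0]
finger_gap: 0.167
gripper_force: 40.0
```

Call:
jog_arm(increments=[{"linear": [0,0,0.05],"dr": [0,0,0]},{"linear": [0,0,0.05],"dr": [0,0,0]}])

```text
time_s: 18.5
tool_pos: [0.5746, 0.0235, 0.185]
orientation: [2.2, 2.242, 0.001]
force: [-0.6, 1.6, 3.7]
finger_gap: 0.172
gripper_force: 40.0
```

Run:
```python
from h import *
st()
W=[]
for n in("top","scene"):
    c=env.camera(n)
    im=c["img"][:,:,::-1]
    x,y=((285,150) if n=="top" else (190,140))
    print([(np.round(d["centre"],4).tolist(),round(d["score"],2)) for d in env.landmark_of("door_socket",n)[:3]])
    W.append(np.clip(255*(cv2.resize(im[y:y+60,x:x+40].copy(),None,fx=10,fy=10,interpolation=cv2.INTER_CUBIC)/255.)**.6,0,255).astype(np.uint8))
cv2.imwrite("pics/crop5.png",np.hstack(W))
```

```text
t 18.5 p [0.5746 0.0235 0.185 ] yawx 91.1 tilt [0.0008 0.    ] F [-0.6  1.6  3.7] gap 16.0 grip 40.0
[([0.1906, 0.3271, 0.1376], 0.87), ([0.5742, -0.074, 0.1703], 0.54)]
[([0.1887, 0.3234, 0.1415], 0.58), ([0.5777, -0.0651, 0.1671], 0.57), ([0.4607, 0.3975, -0.0004], 0.47)]
```

View pics/crop5.png

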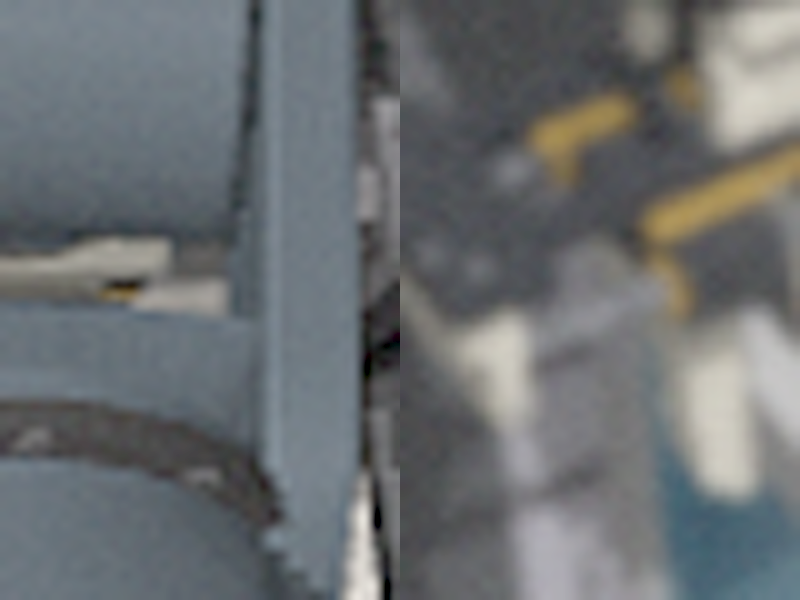

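Call:
jog_arm(increments=[{"linear": [0,0,-0.02],"dr": [0,0,0]},{"linear": [0,0,-0.02],"dr": [0,0,0]},{"linear": [0,0,-0.02],"dr": [0,0,0]},{"linear": [0,0,-0.02],"dr": [0,0,0]},{"linear": [0,0,-0.02],"dr": [0,0,0]},{"linear": [0,0,-0.02],"dr": [0,0,0]}], jaw=28)

```text
time_s: 19.3
tool_pos: [0.5744, 0.0234, 0.1846]
orientation: [-2.2, -2.243, 0.0]
force: [-0.2, -0.4, -0.3]
finger_gap: 0.282
gripper_force: 0.0
```

Run:
```python
from h import *
st()
c=env.camera("scene")
for l in("door_centre","door_socket","door_rail"):print([(np.round(d["centre"],4).tolist(),round(d["score"],2)) for d in env.landmark_of(l,"scene")[:3]])
for p in [4,8]+list(range(12,72,4))+[72]:
    f=np.radians(p);print('{"linear":[%.2f,%.2f,-1],"dr":[0,0,%d]},'%(9.4*np.cos(f)-9.4,-9.4*np.sin(f),-p),end=" ")
```

```text
t 19.3 p [0.5744 0.0234 0.1846] yawx 91.1 tilt [-0.0001  0.    ] F [-0.2 -0.4 -0.3] gap 26.2 grip 0.0
[([0.5787, 0.023, 0.121], 0.92), ([0.2573, 0.3907, 0.0923], 0.71)]
[([0.5765, -0.0656, 0.1681], 0.81), ([0.1922, 0.3177, 0.1386], 0.67), ([0.5914, 0.3114, 0.0009], 0.27)]
[([0.568, 0.0274, 0.2039], 0.72), ([0.2579, 0.3932, 0.172], 0.63)]
{"linear":[-0.02,-0.66,-1],"dr":[0,0,-4]}, {"linear":[-0.09,-1.31,-1],"dr":[0,0,-8]}, {"linear":[-0.21,-1.95,-1],"dr":[0,0,-12]}, {"linear":[-0.36,-2.59,-1],"dr":[0,0,-16]}, {"linear":[-0.57,-3.21,-1],"dr":[0,0,-20]}, {"linear":[-0.81,-3.82,-1],"dr":[0,0,-24]}, {"linear":[-1.10,-4.41,-1],"dr":[0,0,-28]}, {"linear":[-1.43,-4.98,-1],"dr":[0,0,-32]}, {"linear":[-1.80,-5.53,-1],"dr":[0,0,-36]}, {"linear":[-2.20,-6.04,-1],"dr":[0,0,-40]}, {"linear":[-2.64,-6.53,-1],"dr":[0,0,-44]}, {"linear":[-3.11,-6.99,-1],"dr":[0,0,-48]}, {"linear":[-3.61,-7.41,-1],"dr":[0,0,-52]}, {"linear":[-4.14,-7.79,-1],"dr":[0,0,-56]}, {"linear":[-4.70,-8.14,-1],"dr":[0,0,-60]}, {"linear":[-5.28,-8.45,-1],"dr":[0,0,-64]}, {"linear":[-5.88,-8.72,-1],"dr":[0,0,-68]}, {"linear":[-6.50,-8.94,-1],"dr":[0,0,-72]},
```

Call:
jog_arm(increments=[{"linear": [0,0,-0.5],"dr": [0,0,0]},{"linear": [0,-0.3,-1],"dr": [0,0,-2]},{"linear": [-0.02,-0.66,-1],"dr": [0,0,-4]},{"linear": [-0.09,-1.31,-1],"dr": [0,0,-8]},{"linear": [-0.21,-1.95,-1],"dr": [0,0,-12]},{"linear": [-0.36,-2.59,-1],"dr": [0,0,-16]},{"linear": [-0.57,-3.21,-1],"dr": [0,0,-20]},{"linear": [-0.81,-3.82,-1],"dr": [0,0,-24]},{"linear": [-1.1,-4.41,-1],"dr": [0,0,-28]},{"linear": [-1.43,-4.98,-1],"dr": [0,0,-32]},{"linear": [-1.8,-5.53,-1],"dr": [0,0,-36]},{"linear": [-2.2,-6.04,-1],"dr": [0,0,-40]},{"linear": [-2.64,-6.53,-1],"dr": [0,0,-44]},{"linear": [-3.11,-6.99,-1],"dr": [0,0,-48]},{"linear": [-3.61,-7.41,-1],"dr": [0,0,-52]},{"linear": [-4.14,-7.79,-1],"dr": [0,0,-56]},{"linear": [-4.7,-8.14,-1],"dr": [0,0,-60]},{"linear": [-5.0,-8.3,-1],"dr": [0,0,-62]},{"linear": [-5.28,-8.45,-1],"dr": [0,0,-64]},{"linear": [-5.28,-8.45,-1],"dr": [0,0,-64]}])

```text
time_s: 21.5
tool_pos: [0.491, -0.0312, 0.1951]
orientation: [0.677, 3.067, 0.0]
force: [-0.1, -0.8, 0.5]
finger_gap: 0.281
gripper_force: 0.0
```

Run:
```python
from h import *
st()
for n in("scene","top"):
    c=env.camera(n);cv2.imwrite(f"pics/{n}6.png",c["img"][:,:,::-1])
    for l in("door_centre","door_socket","door_rail"):print([(np.round(d["centre"],4).tolist(),round(d["score"],2)) for d in env.landmark_of(l,n)[:3]])
im=cv2.imread("pics/scene6.png");cv2.imwrite("pics/crop6.png",cv2.resize(im[90:290,130:390],(780,600)))
```

```text
t 21.5 p [ 0.491  -0.0312  0.1951] yawx 155.11 tilt [ 0.0005 -0.0001] F [-0.1 -0.8  0.5] gap 26.2 grip 0.0
[([0.2593, 0.3935, 0.0926], 0.89), ([0.4946, -0.0279, 0.1194], 0.57)]
[([0.1895, 0.3235, 0.1394], 0.74), ([0.5761, -0.0639, 0.1681], 0.65)]
[([0.4847, -0.0239, 0.2053], 0.69), ([0.254, 0.3926, 0.1735], 0.56)]
[([0.4923, -0.0298, 0.1217], 0.38)]
[([0.191, 0.3247, 0.1366], 0.94), ([0.5751, -0.0689, 0.1706], 0.44)]
[([0.2537, 0.3943, 0.1759], 0.9), ([0.5869, 0.3159, 0.0025], 0.58), ([0.4896, -0.0259, 0.2042], 0.43)]
```

View pics/crop6.png

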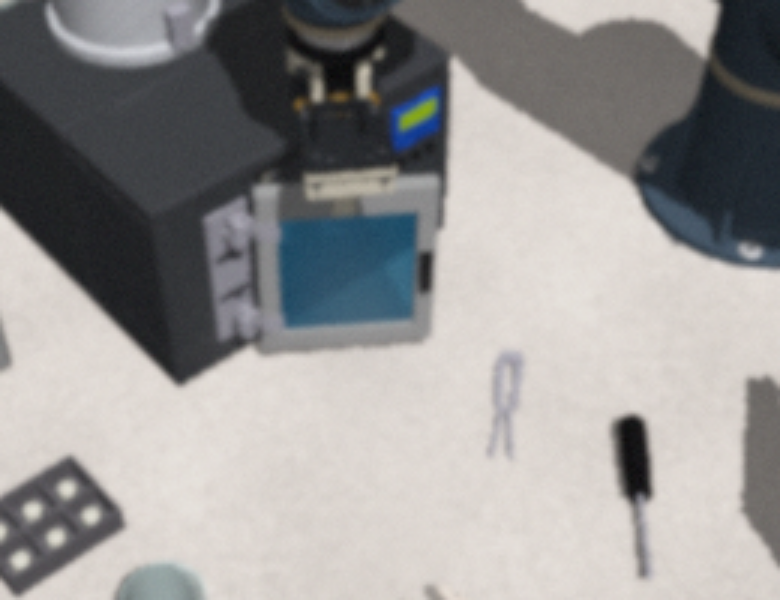

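Call:
jog_arm(increments=[{"linear": [0,0,-2],"dr": [0,0,0]},{"linear": [0,0,-5],"dr": [0,0,0]},{"linear": [0,0,-8],"dr": [0,0,0]},{"linear": [0,0,-8],"dr": [0,0,0]}], jaw=28)

```text
time_s: 22.3
tool_pos: [0.4924, -0.0312, 0.2782]
orientation: [0.676, 3.062, 0.001]
force: [-0.1, -0.2, 0.1]
finger_gap: 0.28
gripper_force: 0.0
```

Run:
```python
from h import *
st();go(.4674,.0254,.275,188.2)
```

```text
t 22.3 p [ 0.4924 -0.0312  0.2782] yawx 155.1 tilt [ 0.0059 -0.001 ] F [-0.1 -0.2  0.1] gap 26.0 grip 0.0
lin [4.65, 4.08, 0.3] dr [-0.01, 0.35, -33.1]
```

Call:
jog_arm(increments=[{"linear": [1.5,2,0],"dr": [0,0,-6]},{"linear": [3.5,4,0],"dr": [0,0,-14]},{"linear": [4.6,4.1,0],"dr": [0,0,-22]},{"linear": [4.6,4.1,0],"dr": [0,0,-30]},{"linear": [4.6,4.1,0],"dr": [0,0,-33]},{"linear": [4.6,4.1,0],"dr": [0,0,-33]},{"linear": [4.6,4.1,2],"dr": [0,0,-33]},{"linear": [4.6,4.1,5],"dr": [0,0,-33]},{"linear": [4.6,4.1,8],"dr": [0,0,-33]},{"linear": [4.6,4.1,8],"dr": [0,0,-33]}], jaw=0)

```text
time_s: 23.3
tool_pos: [0.4645, 0.0256, 0.1915]
orientation: [0.218, -3.128, -0.001]
force: [-0.5, -1.1, 0.9]
finger_gap: 0.01
gripper_force: 0.0
```

Run:
```python
from h import *
st();go(.4795,-.0588,.195,188.2)
```

```text
t 23.3 p [0.4645 0.0256 0.1915] yawx -172.01 tilt [-0.0064  0.0003] F [-0.5 -1.1  0.9] gap 0.9 grip 0.0
lin [-0.32, -8.56, -0.36] dr [0.07, -0.36, -0.21]
```

Call:
jog_arm(increments=[{"linear": [-0.1,-0.5,0],"dr": [0,0,0]},{"linear": [-0.1,-1.0,0],"dr": [0,0,0]},{"linear": [-0.1,-1.5,0],"dr": [0,0,0]},{"linear": [-0.2,-2.0,0],"dr": [0,0,0]},{"linear": [-0.2,-2.5,0],"dr": [0,0,0]},{"linear": [-0.2,-3.0,0],"dr": [0,0,0]},{"linear": [-0.2,-3.5,0],"dr": [0,0,0]},{"linear": [-0.2,-4.0,0],"dr": [0,0,0]},{"linear": [-0.2,-4.5,0],"dr": [0,0,0]},{"linear": [-0.3,-5.0,0],"dr": [0,0,0]},{"linear": [-0.3,-5.3,0],"dr": [0,0,0]},{"linear": [-0.3,-5.6,0],"dr": [0,0,0]},{"linear": [-0.3,-5.9,0],"dr": [0,0,0]},{"linear": [-0.3,-6.2,0],"dr": [0,0,0]},{"linear": [-0.3,-6.4,0],"dr": [0,0,0]},{"linear": [-0.3,-6.6,0],"dr": [0,0,0]},{"linear": [-0.3,-6.8,0],"dr": [0,0,0]},{"linear": [-0.3,-7.0,0],"dr": [0,0,0]},{"linear": [-0.3,-7.0,0],"dr": [0,0,0]}])

```text
time_s: 25.2
tool_pos: [0.4794, -0.0435, 0.1947]
orientation: [-0.222, 3.134, -0.0]
force: [0.7, 0.6, 0.3]
finger_gap: 0.006
gripper_force: 0.0
```

Run:
```python
from h import *
st();go(.4795,-.0588,.195,188.2)
for n in("scene","top"):
    c=env.camera(n);cv2.imwrite(f"pics/{n}7.png",c["img"][:,:,::-1])
    for l in("door_centre","door_socket"):print([(np.round(d["centre"],4).tolist(),round(d["score"],2)) for d in env.landmark_of(l,n)[:3]])
im=cv2.imread("pics/scene7.png");cv2.imwrite("pics/crop7.png",cv2.resize(im[90:240,150:350],(800,600)))
```

```text
t 25.2 p [ 0.4794 -0.0435  0.1947] yawx -171.9 tilt [ 0.0001 -0.    ] F [0.7 0.6 0.3] gap 0.6 grip 0.0
lin [0.2, -1.52, -0.03] dr [-0.0, 0.0, -0.1]
[([0.2569, 0.3904, 0.0949], 0.94), ([0.4873, -0.07, 0.1198], 0.86)]
[([0.19, 0.3215, 0.1407], 0.92), ([0.5773, -0.0647, 0.1702], 0.81)]
[([0.255, 0.3866, 0.0899], 0.75)]
[([0.1934, 0.3264, 0.1387], 0.94), ([0.5739, -0.0708, 0.1693], 0.65)]
```

View pics/crop7.png

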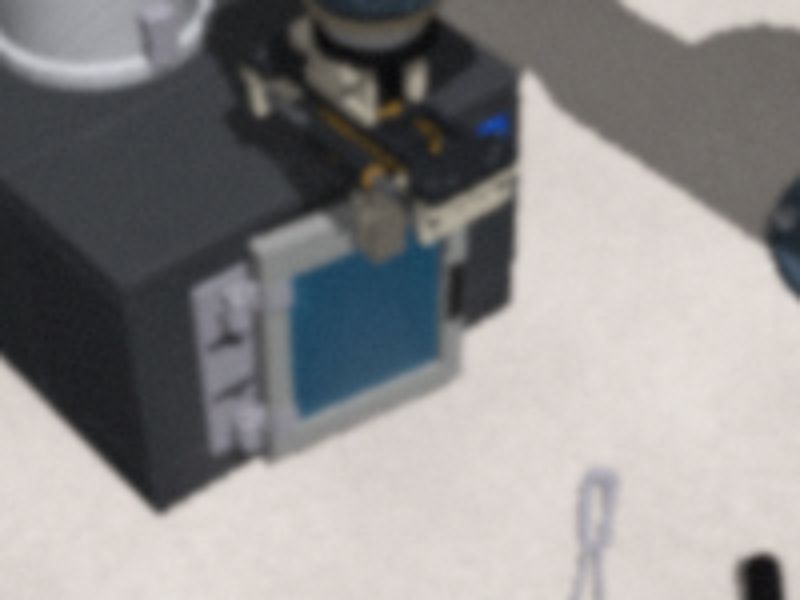

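Call:
jog_arm(increments=[{"linear": [0,-0.2,0],"dr": [0,0,0]},{"linear": [0,-0.4,0],"dr": [0,0,0]},{"linear": [0,-0.6,0],"dr": [0,0,0]},{"linear": [0,-0.8,0],"dr": [0,0,0]},{"linear": [0,-0.9,0],"dr": [0,0,0]},{"linear": [0,-1.0,0],"dr": [0,0,0]},{"linear": [0,-1.0,0],"dr": [0,0,0]}])

```text
time_s: 26.2
tool_pos: [0.4807, -0.0533, 0.1947]
orientation: [-0.222, 3.134, -0.0]
force: [-0.4, -0.0, -0.9]
finger_gap: 0.002
gripper_force: 0.0
```

Call:
jog_arm(increments=[{"linear": [0,-0.1,0],"dr": [0,0,0]},{"linear": [0,-0.2,0],"dr": [0,0,0]},{"linear": [0,-0.2,0],"dr": [0,0,0]}])

```text
time_s: 26.5
tool_pos: [0.4811, -0.0553, 0.1947]
orientation: [-0.222, 3.134, -0.0]
force: [-0.1, 1.2, -0.6]
finger_gap: 0.007
gripper_force: 0.0
```

Call:
jog_arm(increments=[{"linear": [0,-0.05,0],"dr": [0,0,0]},{"linear": [0,-0.1,0],"dr": [0,0,0]},{"linear": [0,-0.1,0],"dr": [0,0,0]}])

```text
time_s: 26.8
tool_pos: [0.4812, -0.0562, 0.1947]
orientation: [-0.222, 3.134, -0.0]
force: [-0.3, 0.4, 0.7]
finger_gap: 0.007
gripper_force: 0.1
```

Call:
jog_arm(increments=[{"linear": [0,-0.1,0],"dr": [0,0,0]},{"linear": [0,-0.1,0],"dr": [0,0,0]},{"linear": [0,-0.1,0],"dr": [0,0,0]}])

```text
time_s: 27.1
tool_pos: [0.4812, -0.0569, 0.1947]
orientation: [0.222, -3.134, -0.001]
force: [-0.9, 3.7, 1.1]
finger_gap: 0.005
gripper_force: 2.4
```

Call:
jog_arm(increments=[{"linear": [0,-0.1,0],"dr": [0,0,0]},{"linear": [0,-0.1,0],"dr": [0,0,0]},{"linear": [0,-0.1,0],"dr": [0,0,0]}])

```text
time_s: 27.4
tool_pos: [0.4813, -0.0571, 0.1947]
orientation: [0.222, -3.134, -0.003]
force: [-0.6, 11.1, 2.8]
finger_gap: 0.008
gripper_force: 5.5
```

Call:
jog_arm(increments=[{"linear": [0,-0.1,0],"dr": [0,0,0]},{"linear": [0,-0.1,0],"dr": [0,0,0]},{"linear": [0,-0.1,0],"dr": [0,0,0]}])

```text
time_s: 27.7
tool_pos: [0.4813, -0.0572, 0.1947]
orientation: [0.222, -3.133, -0.006]
force: [-1.6, 17.3, 3.7]
finger_gap: 0.008
gripper_force: 8.7
```

Call:
jog_arm(increments=[{"linear": [0,0.1,0],"dr": [0,0,0]},{"linear": [0,0.2,0],"dr": [0,0,0]},{"linear": [0,0.4,0],"dr": [0,0,0]},{"linear": [0,1,0],"dr": [0,0,0]},{"linear": [0,3,0],"dr": [0,0,0]},{"linear": [0,6,0],"dr": [0,0,0]},{"linear": [0,8,-4],"dr": [0,0,0]},{"linear": [0,10,-8],"dr": [0,0,0]},{"linear": [0,14,-12],"dr": [0,0,0]},{"linear": [0,16,-14],"dr": [0,0,0]},{"linear": [0,16,-14],"dr": [0,0,0]},{"linear": [0,16,-14],"dr": [0,0,0]}])

```text
time_s: 28.9
tool_pos: [0.4588, 0.0993, 0.3343]
orientation: [-0.224, 3.133, -0.001]
force: [-0.5, 0.1, -0.4]
finger_gap: 0.007
gripper_force: 0.0
```

Run:
```python
from h import *
st()
for n in("scene","top"):
    c=env.camera(n);cv2.imwrite(f"pics/{n}8.png",c["img"][:,:,::-1])
    for l in("door_centre","door_socket"):print([(np.round(d["centre"],4).tolist(),round(d["score"],2)) for d in env.landmark_of(l,n)[:3]])
im=cv2.imread("pics/scene8.png");im2=cv2.imread("pics/top8.png");cv2.imwrite("pics/crop8.png",np.hstack([cv2.resize(im[110:230,160:290],(400,369)),cv2.resize(im2[130:280,290:440],(369,369))]))
```

```text
t 28.9 p [0.4588 0.0993 0.3343] yawx -171.83 tilt [ 0.0002 -0.0005] F [-0.5  0.1 -0.4] gap 0.7 grip 0.0
[([0.2572, 0.3907, 0.0948], 0.91), ([0.488, -0.0797, 0.1202], 0.78), ([0.5878, 0.3146, 0.0029], 0.45)]
[([0.5761, -0.0656, 0.1684], 0.93), ([0.1873, 0.3218, 0.1389], 0.67)]
[([0.483, -0.0828, 0.1253], 0.91), ([0.2585, 0.3884, 0.0911], 0.56)]
[([0.5734, -0.0709, 0.1716], 0.91), ([0.1911, 0.329, 0.1413], 0.72)]
```

View pics/crop8.png

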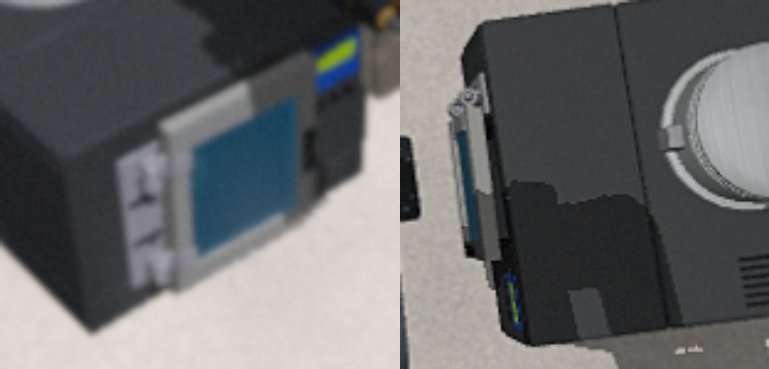

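The door is shut, parallel to the front, with both knuckles on the pins.

```bash
python3 -c "
from rig import env
print(env.sign_off())"
```

```text
the job is handed in; nothing more can be done
None
```

The door is hung on both pins and swung shut against its buffers, and the job is handed in; the last pictures show it parallel to the front with the arm clear, but sign-off returned no verdict.

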